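Shut the carrier-gas valve in the box beside the chromatograph

TASK

Push the grey cover of the white gas box all the way aside, off the well and along its guides onto the deck, without lifting it. Then push the marked valve handle, the one with the round disc on its pivot, fully shut (a quarter turn clockwise, until it stops). Leave the other handle and everything else on the bench and in the box where they are, and leave the cover open.

Things in the scene. Friction and masses are not known exactly. Their poses are not given: they have to be found in the camera images.
- box: White box fixed to the bench, 270 (x) x 360 (y) x 70 mm tall; origin: centre of its underside, y along its length. Its +y half has an open well (x +-110, y +15 to +150 mm, floor at z = 10) with two valves; its -y half is a flat deck at z = 70. On top, guides along y (inner faces x = +-128, tops z = 80 mm) and 6 mm tall stop strips at both ends (inner faces y = +-175).
- cover: Grey steel cover, loose between the guides, over the well at the start; slides in the box's -y onto the deck (origin at y = -90 mm in the box frame at its stop). Plate 250 (x) x 170 (y) x 6 mm, with a central hump 180 (x) x 100 (y) mm, 18 mm higher, with upright sides to push on. 0.4 to 0.85 kg, slides at a few N. Origin: centre of the plate's underside; axes as the box's.
- marked_handle (a joint): Angle of the marked handle, rad: 0 fully open (points along the box's -y from its pivot), 1.571 fully shut against its stop (points along the box's -x). Turns clockwise seen from above to shut, about a vertical axis; starts between 0 and 0.35, needs about 2 N at its end and stays where it is left.
- marked_pivot (a point): On the marked handle's axis, at the bar's top, 57 mm above the bench; axes as the box's, does not turn. The marked handle carries a flat round disc, 36 mm across, 6 mm thick, on top of its pivot. It may be either of the two in the well (pivots at x = +65 or -40, y = +110 mm in the box frame).
- marked_tip (a point): Free end of the marked handle, on its centre line, at its top, 65 mm from the pivot. The handle is a straight upright dark steel bar 12 mm wide, spanning 35 to 57 mm above the bench (top 13 mm below the box's top), free beside it; a fixed 12 mm pipe runs along the box's y under each pivot, its top 24 mm above the bench.
- plain_handle (a joint): Angle of the other valve's handle, same meaning; its bar is the same but its pivot has no disc, only a small round stud. To be left alone.
- plain_tip (a point): Free end of the plain handle, at its top, 65 mm from its pivot.
- fitting: Bystander: small stepped brass pipe fitting, 26 mm across and 18 mm tall, standing on the floor of the well; origin at its underside.
- wrench: Bystander: steel wrench lying flat on the bench beside the box's +y end; origin at its underside, at the middle of its length.
- reagent: Bystander: amber reagent bottle, 64 mm across and 125 mm tall, beyond the box's -y end; origin at its underside.
- jar: Bystander: small glass jar with a white cap, 52 mm across and 55 mm tall, beside the box's +y end; origin at its underside.
- rack: Bystander: white vial rack, 70 x 120 x 30 mm, on the bench beyond the box's -y end; origin at its underside.
- beaker: Bystander: glass beaker, 68 mm across and 80 mm tall, behind the box (+x); origin at its underside.

How it is judged:
By the outcome, as a careful person would: the job done as asked, in the order asked, and still so for the second after the job is handed in, with the robot touching nothing.
It also fails if it takes over 48 s, if anything falls off the work surface, if the arm or the gripper's body presses on something with over 40 N, if the wrist force passes 120 N, or if a joint passes its speed limit or range.

ROBOT

A 6-joint arm with a two-finger parallel gripper is mounted at the origin on the work surface. World frame = base frame: x ahead of the robot, y to its left, z up, the work surface at z = 0. Lengths are in m, angles in rad, forces in N, time in s.
With the tool pointing down it reaches from about 0.35 to 0.95 m from the base axis. Payload 17.4 kg.
Tool frame: the origin (TCP) lies midway between the tips of the shut fingers; the grasp point (between the pads) lies 19 mm behind it; z points along the fingers, y is the direction in which the jaws open and shut (so a half turn about z gives the same grasp; the last joint's range is limited). The gripper opens to 93 mm and grips with 3 to 60 N. Pads are 15 mm wide; open, the fingers measure 128 mm over their backs; the gripper's body (75 mm by 188 mm) begins 65 mm behind the grasp point.
Start: joints at [-1.371, 0.116, 1.442, -0, 1.584, -0.038], TCP at [0.159, -0.656, 0.196] pointing down, gripper open.
Joint ranges: [-2.83, 2.83], [-0.83, 2.19], [0.07, 2.5], [-1.14, 4.28], [0.01, 3], [-2.97, 2.97]. Speed limits (rad/s): [1.89, 1.89, 2.22, 3.14, 3.14, 3.14].

INTERFACE

Orientations are given as [roll, pitch, yaw] about the fixed x, y, z axes, in that order (R = Rz(yaw) Ry(pitch) Rx(roll)).
In Python, from rig import env, viewer, finder gives the robot as it stands. The module is installed in compiled form; this text tells all that it offers.
- The arm moves only by the tool apply_moves, never from a script. Its argument "series" is a list of rows, each a list of 5 numbers: the gripper command: -1 is shut, 1 is fully open, values between are in proportion, then the shift along the world's x, y, z in cm, then the turn about the world's z in rad. A call has 1 to 10 rows; each row shifts and turns the commanded pose from where the row before left it; what a row does not reach is not made up. A row lasts 1/8 s, in which the tool goes at most 62.5 mm and 10.7 degrees, less where a joint would pass 70% of its speed; a pose out of reach is approached as far as the arm can. A call is refused whole if a number of a shift passes 6.25 or a number of a turn 0.188, either way. A call with a gripper value outside its range is refused whole. The fingers move at their own pace and stop on an object; "squeeze" is the grip in N (left out, the last holds). Time passes only in rows, so rows that do not move let the fingers close. It gives the time, the measured TCP pose, the force and the opening at its end, in the units of the state.
- env.state(): the state, without advancing time (a new reading comes with each control period).
- viewer.get_image(name): name is "scene" or "top" or "wrist"; returns (picture, depth): 400x640x3 uint8, blue, green, red; 400x640 float32, m along the optical axis (not along the pixel's ray), 0 where there is no reading.
- viewer.calibration(name): a dict with "intrinsics" (3x3 intrinsics, pixels), "T" (4x4, takes a point from camera to world coordinates); the wrist camera has in their place "T_tool_cam" (4x4, takes a point from camera to tool coordinates, whose origin is the TCP and whose axes are the flange's). Camera axes: x right, y up, looking along -z (the intrinsics and any distortion apply to the point x, -y, -z); pixel columns grow to the right and rows downward; lengths in m; the calibration is good to about 2 mm. The wrist camera is an equidistant fisheye: a pixel r from the principal point sees the ray r / f radians off the axis. A picture is of the moment at which its call begins: read the wrist's pose just before it. calibration takes no time and is no camera call.
- env.hand_in(): hands the job in, once; it reports no verdict.
Trained networks look in the newest picture that a camera, given by its name, has taken for a name from the list of things; names that differ only in an ending like _2 or _b are one class to them, and where a whole thing is asked for, a point or a joint stands for the part that bears it (a point fixed in the world has none). Each returns a list of dicts, best first, with "confidence" (0 to 1); they miss things now and then, are a little off and sometimes report something else, mostly with a low value. They report only what shows in the picture. A call takes as long as a camera call.
- finder.boxes_of(name, camera): "box" ([left, top, width, height] in pixels, round what is visible of it).
- finder.trace(name, camera): "mask" (400x640 bool, what is visible of it) and "box" ([left, top, width, height] in pixels, round what is visible of it).
- finder.spot_point(name, camera): "point" ([column, row] in pixels: a listed point, or the origin of a listed thing).
The state is a dict: "t": time; "q": joint angles; "joint_vel": joint speeds; "effort": joint torques, N m; "ee_pos": TCP position; "tool_rot": TCP orientation; "contact_force": force on the tool from outside, world axes, zero at the start; "torque": the same for the moment, N m; "width": opening from 0.0 (shut) to 1.0 (fully open).
Only numpy, scipy, OpenCV 4.12 (cv2) and the standard library are available. Lean on these libraries where they do the work, as an engineer would, in place of code of your own. Each camera call takes 0.05 s, during which the arm holds its last target. There are 200 camera calls.

## Working session

There is one attempt and no reset: what is moved stays moved. The work goes in short steps, Python scripts to look and compute and a tool call to move; the robot and the scene stay as the last step left them, time stands still between calls to the robot, and variables do not carry over. Pictures are saved under pics/ and viewed, about 8 in all and at most 12, crops included, and the job is handed in when it is done.

Besides the shell and the picture viewer there is one more tool, called after "Emit:" in YAML: its name, and indented under it one key for each argument. apply_moves: Moves the arm, as the interface text tells. Its arguments: {"type":"object","properties":{"series":{"type":"array"},"squeeze":{"type":"number"}},"required":["series"]}

```bash
mkdir -p pics; cat > h.py <<'E'
import numpy as np, cv2
from rig import env, viewer, finder
def ray_pts(cam,uv,z):
    c=viewer.calibration(cam);K=np.array(c["intrinsics"]);T=np.array(c["T"])
    uv=np.atleast_2d(np.float64(uv))
    d=np.c_[(uv[:,0]-K[0,2])/K[0,0],-(uv[:,1]-K[1,2])/K[1,1],-np.ones(len(uv))]@T[:3,:3].T
    o=T[:3,3]; return o+d*((z-o[2])/d[:,2])[:,None]
def depth_pts(cam,dep):
    c=viewer.calibration(cam);K=np.array(c["intrinsics"]);T=np.array(c["T"])
    v,u=np.mgrid[:400,:640]
    p=np.stack([(u-K[0,2])/K[0,0]*dep,-(v-K[1,2])/K[1,1]*dep,-dep],-1)
    return p@T[:3,:3].T+T[:3,3]
E
python3 - <<'E'
from h import *
s=env.state();print(s)
for c in("top","scene"):
    im,d=viewer.get_image(c);cv2.imwrite(f"pics/{c}0.png",im);np.save(f"{c}0.npy",d)
    print(c,viewer.calibration(c))
    for n in("box","cover"):
        for r in finder.spot_point(n,c)[:2]:print(n,r, ray_pts(c,r["point"],0 if n=="box" else .07))
E
```

```text
{'t': 0.0, 'q': array([-1.37081640e+00,  1.16470394e-01,  1.44222765e+00, -1.62536324e-05,
        1.58400573e+00, -3.77883647e-02]), 'joint_vel': array([-0.00191245,  0.00070309, -0.00109652, -0.00010247, -0.00026767,
        0.00204583]), 'effort': array([-8.67144227e-04, -7.21257091e+01, -6.22608089e+01,  7.79491500e-02,
        2.38619809e-02, -5.53046846e-05]), 'ee_pos': array([ 0.15893575, -0.65579544,  0.19493906]), 'tool_rot': array([-3.14048171e+00, -2.57366112e-05,  2.37768068e-01]), 'contact_force': array([ 0.21117953,  0.02298171, -0.73817028]), 'torque': array([ 0.01370846,  0.00971026, -0.0141145 ]), 'width': 1.0014469079603685}
top {'intrinsics': array([[392.18218531,   0.        , 319.88377106],
       [  0.        , 392.18218531, 197.83478814],
       [  0.        ,   0.        ,   1.        ]]), 'T': array([[ 0.01406163,  0.9875646 , -0.15658363,  0.46870168],
       [-0.99985278,  0.01234741, -0.01191505, -0.05559078],
       [-0.00983348,  0.15672812,  0.98759283,  1.08447942],
       [ 0.        ,  0.        ,  0.        ,  1.        ]])}
box {'point': [346.8, 23
[... 167 characters left out ...]
oint': [248.0, 173.0], 'confidence': 0.34} [[0.69381342 0.14812491 0.07      ]]
scene {'intrinsics': array([[410.4974353 ,   0.        , 315.1347355 ],
       [  0.        , 410.4974353 , 198.07363021],
       [  0.        ,   0.        ,   1.        ]]), 'T': array([[ 0.05297687, -0.62530837,  0.77857748,  1.45931991],
       [ 0.99847767,  0.02118049, -0.05092864, -0.07963481],
       [ 0.01535545,  0.78009027,  0.62547852,  0.7552811 ],
       [ 0.        ,  0.        ,  0.        ,  1.        ]])}
box {'point': [283.4, 207.6], 'confidence': 0.81} [[ 5.59497155e-01 -1.10973453e-01  1.11022302e-16]]
cover {'point': [313.5, 187.9], 'confidence': 0.77} [[ 0.56142556 -0.02596446  0.07      ]]
```

View pics/top0.png

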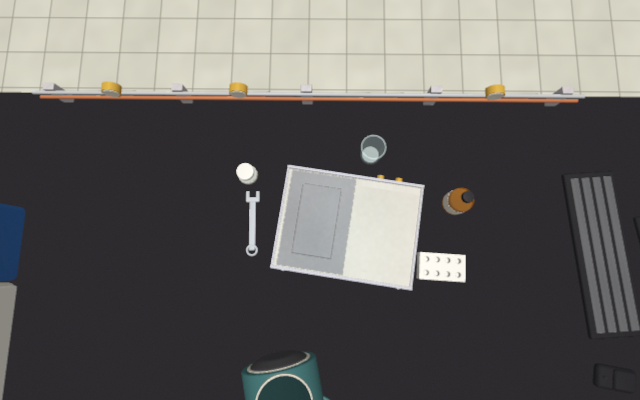

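```bash
python3 - <<'E'
from h import *
# deck + hump pose from depth
for c in("top","scene"):
    d=np.load(f"{c}0.npy");P=depth_pts(c,d);ok=d>0
    near=ok&(np.hypot(P[...,0]-.56,P[...,1]+.1)<.3)
    h=near&(P[...,2]>.086)&(P[...,2]<.102)&(np.hypot(P[...,0]-.56,P[...,1]+.03)<.13)
    print(c,"hump z",np.median(P[h][:,2]),h.sum(),cv2.minAreaRect(P[h][:,:2].astype('f4')*1000))
    b=near&(P[...,2]>.06)&(P[...,2]<.102)
    m=cv2.morphologyEx(b.astype('u1'),cv2.MORPH_OPEN,np.ones((5,5)))
    n,l,st,_=cv2.connectedComponentsWithStats(m);k=1+st[1:,4].argmax()
    print("box",cv2.minAreaRect(P[l==k][:,:2].astype('f4')*1000),np.median(P[l==k][:,2]))
E
```

```text
top hump z 0.09434921906585103 2765 ((569.6907348632812, -34.51130676269531), (99.97442626953125, 180.1676788330078), 81.99239349365234)
box ((558.2540283203125, -115.34593200683594), (360.7207946777344, 270.3573303222656), 81.92469787597656) 0.07412346667461434
scene hump z 0.09276542072773802 1536 ((571.607666015625, -30.94207000732422), (99.92961883544922, 182.4764862060547), 81.7659912109375)
box ((557.6693725585938, -111.75753784179688), (361.1095886230469, 276.8847351074219), 81.68905639648438) 0.07323760445046668
```

The box has a yaw of about -8° with its centre near (0.558, -0.114). The cover is at about (0.570, -0.033), over the +y half, which is on the left of the picture. The fitting and both handles are hidden. I'll approach with the fingers open across the box's x.

Emit:
apply_moves:
  series:
    - [1, 2.8, 4.6, 0, 0.15]
    - [1, 2.8, 4.6, 0, 0.15]
    - [1, 2.8, 4.6, 0, 0.15]
    - [1, 2.8, 4.6, 0, 0.15]
    - [1, 2.8, 4.6, 0, 0.15]
    - [1, 2.8, 4.6, 0, 0.15]
    - [1, 2.8, 4.6, 0, 0.15]
    - [1, 2.8, 4.6, 0, 0.14]
    - [1, 2.8, 4.6, 0, 0]
    - [1, 2.8, 4.6, 0, 0]

```text
t: 1.55
ee_pos: [0.4396, -0.1944, 0.1959]
tool_rot: [3.141, 0.0, 1.428]
contact_force: [1.4, 0.2, -0.3]
width: 0.994
```

Emit:
apply_moves:
  series:
    - [1, 2.8, 4.7, 0, 0]
    - [1, 2.8, 4.7, 0, 0]
    - [1, 2.8, 4.7, 0, 0]
    - [1, 2.8, 4.7, 0, 0]
    - [1, 2.9, 4.8, 0, 0]
    - [1, 0, 0, -4.5, 0]
    - [1, 0, 0, -4.5, 0]
    - [1, 0, 0, -1.2, 0]
    - [1, 0, 0, 0, 0]

```text
t: 2.68
ee_pos: [0.5801, 0.0399, 0.0942]
tool_rot: [-3.141, -0.0, 1.428]
contact_force: [-0.5, -0.9, 1.0]
width: 1.003
```

```bash
python3 - <<'E'
from h import *
im,d=viewer.get_image("wrist");cv2.imwrite("pics/w1.png",im)
im,d=viewer.get_image("scene");cv2.imwrite("pics/s1.png",im[100:300,220:460])
E
```

```text
(no output)
```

View pics/w1.png

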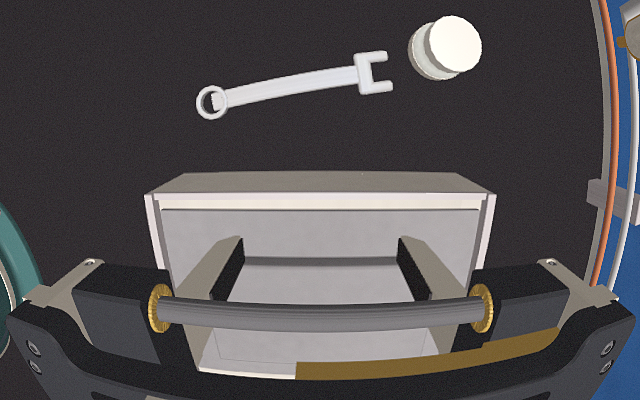

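```bash
cat >> h.py <<'E'
from scipy.spatial.transform import Rotation as Ro
def wproj(P,s=None,tool=False):
    c=viewer.calibration("wrist");K=np.array(c["intrinsics"]);Tc=np.array(c["T_tool_cam"])
    P=np.atleast_2d(np.float64(P))
    if not tool:
        R=Ro.from_euler("xyz",s["tool_rot"]).as_matrix();P=(P-s["ee_pos"])@R
    q=(P-Tc[:3,3])@Tc[:3,:3];q=q*[1,-1,-1]
    r=np.hypot(q[:,0],q[:,1]);th=np.arctan2(r,q[:,2])
    return K[:2,2]+K[0,0]*(th/r)[:,None]*q[:,:2]
def wray(uv,z,s):
    c=viewer.calibration("wrist");K=np.array(c["intrinsics"]);Tc=np.array(c["T_tool_cam"])
    uv=np.atleast_2d(np.float64(uv))-K[:2,2];r=np.hypot(*uv.T);th=r/K[0,0]
    q=np.c_[uv*(np.sin(th)/r)[:,None],np.cos(th)]*[1,-1,-1]
    R=Ro.from_euler("xyz",s["tool_rot"]).as_matrix()
    d=q@Tc[:3,:3].T@R.T;o=R@Tc[:3,3]+s["ee_pos"]
    return o+d*((z-o[2])/d[:,2])[:,None]
E
python3 - <<'E'
from h import *
s=env.state();print(np.array(viewer.calibration("wrist")["T_tool_cam"]).round(3))
print("tips",wproj([[x,y,0] for x in(-.0075,.0075) for y in(-.0465,.0465)],tool=True).round())
yaw=-.1414;ey=np.array([-np.sin(yaw),np.cos(yaw)]);
W=wray([[246,261],[320,263],[398,261]],.094,s);print("hump edge",W,((W-s["ee_pos"])[:,:2]@ey))
W=wray([[165,209],[478,209]],.076,s);print("plate/strip",((W-s["ee_pos"])[:,:2]@ey),W)
E
```

```text
[[-0.001  0.957  0.292  0.081]
 [ 1.     0.001  0.001 -0.   ]
 [ 0.     0.292 -0.957 -0.189]
 [ 0.     0.     0.     1.   ]]
tips [[252. 244.]
 [389. 243.]
 [251. 223.]
 [390. 223.]]
hump edge [[0.52543739 0.0255404  0.094     ]
 [0.57723174 0.01730851 0.094     ]
 [0.63218181 0.00985152 0.094     ]] [-0.02199443 -0.02284482 -0.02248332]
plate/strip [0.01066164 0.00985086] [[0.46284306 0.06743597 0.076     ]
 [0.70415644 0.03226607 0.076     ]]
```

View pics/s1.png

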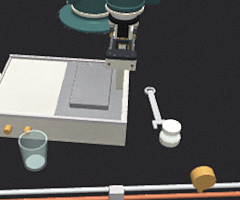

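Emit:
apply_moves:
  series:
    - [1, 0, 0, -1.1, 0]
    - [1, 0, 0, 0, 0]
    - [1, -0.14, -1.0, 0, 0]
    - [1, -0.11, -0.8, 0, 0]
    - [1, -0.14, -1.0, 0, 0]
    - [1, -0.2, -1.4, 0, 0]
    - [1, -0.2, -1.4, 0, 0]
    - [1, -0.2, -1.4, 0, 0]
    - [1, -0.2, -1.4, 0, 0]
    - [1, -0.2, -1.4, 0, 0]

```text
t: 4.03
ee_pos: [0.5659, -0.059, 0.0827]
tool_rot: [3.142, -0.0, 1.428]
contact_force: [-0.1, 0.3, 0.5]
width: 0.999
```

Emit:
apply_moves:
  series:
    - [1, -0.17, -1.2, 0, 0]
    - [1, -0.17, -1.2, 0, 0]
    - [1, -0.17, -1.2, 0, 0]
    - [1, -0.17, -1.2, 0, 0]
    - [1, -0.14, -1.0, 0, 0]
    - [1, -0.14, -1.0, 0, 0]
    - [1, -0.11, -0.8, 0, 0]
    - [1, -0.07, -0.5, 0, 0]

```text
t: 5.03
ee_pos: [0.5546, -0.1395, 0.0827]
tool_rot: [3.142, -0.0, 1.428]
contact_force: [-0.4, -0.4, -0.1]
width: 0.998
```

```bash
python3 - <<'E'
from h import *
s=env.state();print(s["contact_force"])
im,d=viewer.get_image("wrist");cv2.imwrite("pics/w2.png",im)
E
```

```text
[-0.43697007 -0.40962896 -0.06140597]
```

View pics/w2.png

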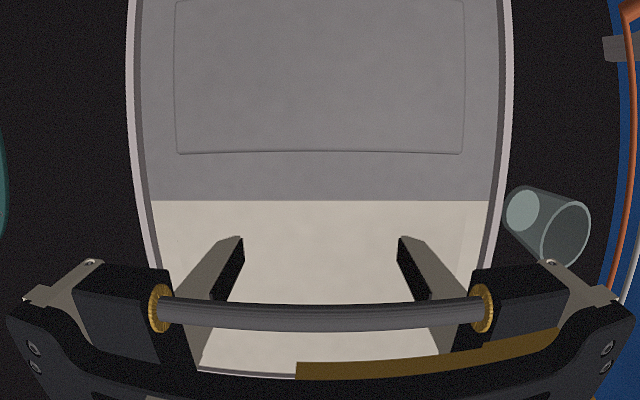

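The picture shows that the cover has not moved. Its hump is now wholly on the +y side of the fingers, so the raised tips of the open fingers passed over it. I'll redo the push with the fingers shut, which puts the tips at the TCP height.

Emit:
apply_moves:
  series:
    - [-1, 0, 0, 4.5, 0]
    - [-1, 0.5, 3.6, 0, 0]
    - [-1, 0.5, 3.6, 0, 0]
    - [-1, 0.5, 3.6, 0, 0]
    - [-1, 0.5, 3.6, 0, 0]
    - [-1, 0.5, 3.6, 0, 0]
    - [-1, 0, 0, 0, 0]
    - [-1, 0, 0, -3, 0]
    - [-1, 0, 0, -1.4, 0]
    - [-1, 0, 0, 0, 0]

```text
t: 6.32
ee_pos: [0.5792, 0.0405, 0.0828]
tool_rot: [-3.14, 0.0, 1.427]
contact_force: [-0.4, 0.2, 0.1]
width: 0.014
```

Emit:
apply_moves:
  series:
    - [-1, -0.11, -0.8, 0, 0]
    - [-1, -0.08, -0.6, 0, 0]
    - [-1, -0.11, -0.8, 0, 0]
    - [-1, -0.11, -0.8, 0, 0]

```text
t: 6.82
ee_pos: [0.5756, 0.0103, 0.0839]
tool_rot: [3.141, -0.0, 1.428]
contact_force: [-0.2, -0.9, 0.2]
width: 0.009
```

```bash
python3 - <<'E'
from h import *
s=env.state();print(s["contact_force"],s["ee_pos"])
im,d=viewer.get_image("wrist");cv2.imwrite("pics/w3.png",im)
for c in("wrist","scene","top"):
    if c!="wrist": viewer.get_image(c)
    for r in finder.spot_point("cover",c)[:1]:print(c,r,wray(r["point"],.07,s) if c=="wrist" else ray_pts(c,r["point"],.07))
E
```

```text
[-0.15068998 -0.90387897  0.16112593] [0.57556859 0.01032157 0.08388388]
scene {'point': [311.2, 186.9], 'confidence': 0.97} [[ 0.55666646 -0.032088    0.07      ]]
top {'point': [315.3, 222.5], 'confidence': 0.81} [[ 0.56463203 -0.03237379  0.07      ]]
```

View pics/w3.png

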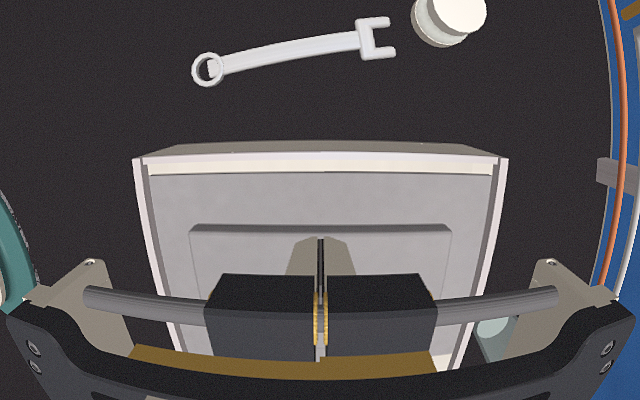

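```bash
python3 - <<'E'
from h import *
s=env.state()
for a,z in(([[190,229],[449,229]],.094),([[135,158],[508,158]],.08)):
    W=wray(a,z,s);print(W.round(4),np.linalg.norm(W[0]-W[1]),wray(a,z-.01,s)[:,1], np.linalg.norm(np.diff(wray(a,z-.01,s),axis=0)))
im,d=viewer.get_image("wrist")
c=viewer.calibration("wrist");K=np.array(c["intrinsics"]);Tc=np.array(c["T_tool_cam"]);R=Ro.from_euler("xyz",s["tool_rot"]).as_matrix()
for uv in([250,210],[320,215],[320,200],[250,250],[312,239],[330,239],[308,250],[310,262],[60,60]):
    v=np.array(uv)-K[:2,2];r=np.hypot(*v);th=r/K[0,0];q=np.r_[v/r*np.tan(th),1]*d[uv[1],uv[0]]*[1,-1,-1]
    t=Tc[:3,:3]@q+Tc[:3,3];print(uv,d[uv[1],uv[0]],"tool",t.round(4),"world",(R@t+s["ee_pos"]).round(4))
E
```

```text
[[0.4908 0.03   0.094 ]
 [0.6607 0.0055 0.094 ]] 0.1716493855534297 [0.02662179 0.00074235] 0.1812543219418962
[[0.4524 0.0832 0.08  ]
 [0.7159 0.0453 0.08  ]] 0.26622530261050353 [0.08283014 0.04289479] 0.2800401500437783
[250, 210] 0.20744227 tool [ 0.0142 -0.0481  0.0075] world [0.53   0.032  0.0762]
[320, 215] 0.20932743 tool [ 0.0104 -0.0004  0.0083] world [0.5767 0.0215 0.0753]
[320, 200] 0.20638591 tool [ 0.021  -0.0004  0.0085] world [0.5782 0.0319 0.0752]
[250, 250] 0.19697306 tool [-0.0075 -0.0461 -0.0101] world [0.5289 0.0103 0.0937]
[312, 239] 0.17698148 tool [ 0.008  -0.0049 -0.0262] world [0.5719 0.0198 0.1099]
[330, 239] 0.17684337 tool [ 0.0081  0.0054 -0.0263] world [0.5821 0.0184 0.11  ]
[308, 250] 0.16279624 tool [ 0.0082 -0.0067 -0.041 ] world [0.5701 0.0202 0.1246]
[310, 262] 0.14907551 tool [ 0.0086 -0.0052 -0.0552] world [0.5717 0.0204 0.1388]
[60, 60] 0.23621042 tool [ 0.1639 -0.2938  0.0831] world [0.3081 0.2152 0.0006]
```

```bash
python3 - <<'E'
from h import *
s=env.state()
im,d=viewer.get_image("wrist")
c=viewer.calibration("wrist");K=np.array(c["intrinsics"]);Tc=np.array(c["T_tool_cam"])
for u in(306,312,320,328):
  for row in range(218,246,3):
    uv=[u,row];v=np.array(uv)-K[:2,2];r=np.hypot(*v);th=r/K[0,0];q=np.r_[v/r*np.tan(th),1]*d[row,u]*[1,-1,-1]
    print(uv,(1000*(Tc[:3,:3]@q+Tc[:3,3])).round(1),im[row,u])
cv2.imwrite("pics/w4.png",cv2.resize(im[190:290,240:400],None,fx=4,fy=4,interpolation=cv2.INTER_NEAREST))
E
```

```text
[306, 218] [ 8.1 -9.9  8.7] [166 165 170]
[306, 221] [ 6.4 -9.9  7.3] [165 164 170]
[306, 224] [ 4.  -9.9  8.1] [167 168 172]
[306, 227] [ 3.5 -9.8  3.6] [76 74 79]
[306, 230] [ 4.4 -9.4 -3.8] [88 82 89]
[306, 233] [ 3.7 -9.3 -7.1] [103  99 101]
[306, 236] [ 2.5 -9.2 -9.1] [156 155 158]
[306, 239] [  8.6  -8.3 -27.4] [113 126 134]
[306, 242] [  8.7  -8.1 -31.7] [121 132 140]
[306, 245] [  8.4  -8.  -35.2] [120 132 140]
[312, 218] [ 8.4 -5.8  7.9] [169 169 173]
[312, 221] [ 6.1 -5.8  8.3] [171 170 174]
[312, 224] [ 3.8 -5.9  8.6] [168 167 174]
[312, 227] [ 3.9 -5.7  2.7] [73 70 74]
[312, 230] [ 4.7 -5.5 -4.4] [90 90 94]
[312, 233] [ 4.1 -5.4 -8.1] [102 103 105]
[312, 236] [  8.3  -5.  -22.4] [135 142 146]
[312, 239] [  8.2  -4.9 -26.5] [117 128 136]
[312, 242] [  8.8  -4.8 -31.9] [117 128 135]
[312, 245] [  8.5  -4.7 -35.2] [123 131 137]
[320, 218] [ 8.2 -0.4  8.5] [165 164 170]
[320, 221] [ 6.6 -0.4  6.9] [169 167 172]
[320, 224] [ 3.9 -0.4  8.4] [168 167 172]
[320, 227] [ 3.9 -0.4  2.7] [82 80 83]
[320, 230] [ 4.5 -0.4 -4. ] [87 88 93]
[320, 233] [ 3.9 -0.4 -7.6] [93 94 97]
[320, 236] [ 2.5 -0.4 -9.1] [152 153 156]
[320, 239] [  6.3  -0.3 -22.4] [96 89 94]
[320, 242] [  7.2  -0.3 -28.5] [77 77 80]
[320, 245] [  6.8  -0.3 -31.7] [76 77 77]
[328, 218] [8.5 5.  7.6] [164 164 169]
[328, 221] [6.1 5.1 8.3] [167 165 170]
[328, 224] [4.1 5.1 7.8] [169 168 173]
[328, 227] [3.8 5.  3.1] [82 81 85]
[328, 230] [ 4.3  4.8 -3.6] [89 87 91]
[328, 233] [ 4.2  4.7 -8.3] [94 95 98]
[328, 236] [  9.1   4.3 -24.3] [134 139 146]
[328, 239] [  8.4   4.2 -27. ] [116 126 135]
[328, 242] [  8.8   4.1 -32.1] [122 133 139]
[328, 245] [  8.1   4.1 -34.4] [123 132 139]
```

View pics/w4.png

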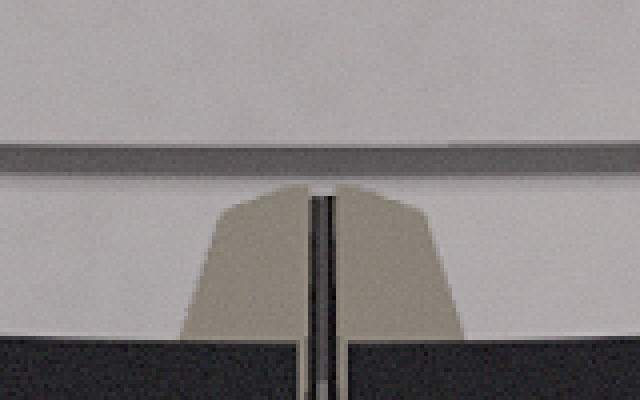

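The depth reading shows the real fingertips end about 22 mm behind the stated TCP. That puts them near z = 0.106, still above the 0.094 hump. I'll back off, go down to TCP z ≈ 0.061 and push again.

Emit:
apply_moves:
  series:
    - [-1, 0.25, 1.8, 0.5, 0]
    - [-1, 0.2, 1.4, 0, 0]
    - [-1, 0, 0, -1.5, 0]
    - [-1, 0, 0, -1.0, 0]
    - [-1, 0, 0, -0.3, 0]
    - [-1, 0, 0, 0, 0]

```text
t: 7.98
ee_pos: [0.5799, 0.0427, 0.0603]
tool_rot: [-3.141, 0.0, 1.427]
contact_force: [0.6, 0.1, -0.7]
width: 0.008
```

Emit:
apply_moves:
  series:
    - [-1, -0.11, -0.8, 0, 0]
    - [-1, -0.08, -0.6, 0, 0]
    - [-1, -0.11, -0.8, 0, 0]
    - [-1, -0.11, -0.8, 0, 0]

```text
t: 8.48
ee_pos: [0.5761, 0.0128, 0.0609]
tool_rot: [3.141, -0.001, 1.428]
contact_force: [0.6, 4.5, 1.9]
width: 0.008
```

```bash
python3 - <<'E'
from h import *
s=env.state();print(s["contact_force"],s["ee_pos"])
for c in("scene","top"):
    viewer.get_image(c)
    for r in finder.spot_point("cover",c)[:1]:print(c,r,ray_pts(c,r["point"],.07))
E
```

```text
[0.64900775 4.54323042 1.91850093] [0.57611414 0.01280925 0.0609329 ]
scene {'point': [305.9, 186.9], 'confidence': 0.67} [[ 0.55618718 -0.04671566  0.07      ]]
top {'point': [322.3, 223.4], 'confidence': 0.7} [[ 0.5625317  -0.05055831  0.07      ]]
```

Emit:
apply_moves:
  series:
    - [-1, -0.2, -1.4, 0, 0]
    - [-1, -0.2, -1.4, 0, 0]
    - [-1, -0.2, -1.4, 0, 0]
    - [-1, -0.2, -1.4, 0, 0]
    - [-1, -0.2, -1.4, 0, 0]
    - [-1, -0.2, -1.4, 0, 0]
    - [-1, -0.2, -1.4, 0, 0]
    - [-1, -0.2, -1.4, 0, 0]
    - [-1, -0.2, -1.4, 0, 0]
    - [-1, -0.14, -1.0, 0, 0]

```text
t: 9.93
ee_pos: [0.5563, -0.1239, 0.0606]
tool_rot: [-3.141, -0.0, 1.427]
contact_force: [0.4, 5.6, 1.5]
width: 0.005
```

Emit:
apply_moves:
  series:
    - [-1, -0.14, -1.0, 0, 0]
    - [-1, -0.07, -0.5, 0, 0]
    - [-1, -0.04, -0.3, 0, 0]

```text
t: 10.3
ee_pos: [0.554, -0.1413, 0.0607]
tool_rot: [-3.141, -0.0, 1.428]
contact_force: [0.8, 4.1, 2.4]
width: 0.007
```

Small steps now, until the stop shows up in the force.

Emit:
apply_moves:
  series:
    - [-1, -0.04, -0.3, 0, 0]
    - [-1, -0.03, -0.2, 0, 0]

```text
t: 10.55
ee_pos: [0.5534, -0.1449, 0.0607]
tool_rot: [-3.141, -0.003, 1.428]
contact_force: [2.1, 24.1, 3.5]
width: 0.008
```

Emit:
apply_moves:
  series:
    - [-1, -0.03, -0.2, 0, 0]
    - [-1, 0, 0, 0, 0]

```text
t: 10.8
ee_pos: [0.5534, -0.1449, 0.0607]
tool_rot: [-3.141, -0.006, 1.429]
contact_force: [2.4, 28.9, 5.2]
width: 0.008
```

The force rose to 24–29 N with no further travel, so the cover is at its stop. I'll back off, rise and look into the well.

Emit:
apply_moves:
  series:
    - [-1, 0.14, 1.0, 0, 0]
    - [-1, 0, 0, 5, 0]
    - [-1, 0, 0, 5, 0]
    - [-1, 0, 0, 3, 0]
    - [-1, 0, 0, 0, 0]

```text
t: 11.42
ee_pos: [0.5552, -0.1387, 0.1932]
tool_rot: [3.138, 0.002, 1.427]
contact_force: [-0.7, 0.1, -0.9]
width: 0.004
```

```bash
python3 - <<'E'
from h import *
s=env.state();print(s["contact_force"],s["ee_pos"])
im,d=viewer.get_image("wrist");cv2.imwrite("pics/w5.png",im)
yaw=-.1414;C=np.array([.558,-.1135]);B=np.array([[np.cos(yaw),np.sin(yaw)],[-np.sin(yaw),np.cos(yaw)]]) # rows ex,ey
for n,z in(("marked_pivot",.057),("marked_tip",.057),("plain_tip",.057),("fitting",.01),("cover",.07),("box",0)):
    for c in("wrist","top","scene"):
        if n=="marked_pivot" and c!="wrist": viewer.get_image(c)
        for r in finder.spot_point(n,c)[:1]:
            W=(wray(r["point"],z,s) if c=="wrist" else ray_pts(c,r["point"],z))[0]
            print(n,c,r["point"],r["confidence"],W.round(4),"box",(B@(W[:2]-C)*1000).round(1))
E
```

```text
[-0.70536787  0.0984373  -0.89840086] [ 0.55519834 -0.13869118  0.1931834 ]
marked_pivot wrist [276.5, 58.2] 0.77 [0.5302 0.0016 0.057 ] box [-43.8 110. ]
marked_pivot top [299.2, 232.5] 0.66 [0.5391 0.0097 0.057 ] box [-36.1 119.3]
marked_pivot scene [320.4, 183.3] 0.58 [ 0.5235 -0.0042  0.057 ] box [-49.6 103.3]
marked_tip wrist [270.4, 121.3] 0.88 [ 0.5136 -0.0636  0.057 ] box [-51.   43.1]
marked_tip top [327.0, 242.6] 0.63 [ 0.5138 -0.0634  0.057 ] box [-50.8  43.4]
marked_tip scene [300.9, 185.5] 0.65 [ 0.5321 -0.06    0.057 ] box [-33.2  49.3]
plain_tip wrist [379.5, 120.2] 0.58 [ 0.6271 -0.0786  0.057 ] box [63.5 44.3]
plain_tip top [334.8, 201.2] 0.43 [ 0.6231 -0.0828  0.057 ] box [60.1 39.5]
plain_tip scene [293.4, 204.4] 0.53 [ 0.6151 -0.0821  0.057 ] box [52.1 39.1]
fitting wrist [254.7, 130.3] 0.84 [ 0.4851 -0.0719  0.01  ] box [-78.  31.]
fitting scene [198.7, 185.8] 0.72 [ 0.4612 -0.3643  0.01  ] box [ -60.5 -261.9]
cover wrist [320.9, 244.9] 0.72 [ 0.5467 -0.2042  0.07  ] box [  1.5 -91.4]
cover top [380.9, 232.3] 0.97 [ 0.5415 -0.202   0.07  ] box [ -3.8 -89.9]
cover scene [252.5, 182.7] 0.84 [ 0.5319 -0.1948  0.07  ] box [-14.3 -84.2]
box wrist [316.9, 159.6] 0.77 [ 0.554  -0.1209  0.    ] box [-2.9 -7.9]
box top [334.7, 199.8] 0.72 [ 0.6356 -0.084   0.    ] box [72.7 40.1]
box scene [283.8, 211.0] 0.82 [ 0.5745 -0.1097  0.    ] box [15.8  6. ]
```

View pics/w5.png

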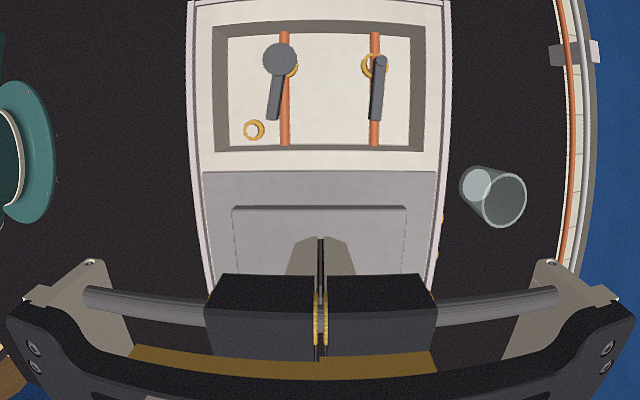

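The wrist view shows the cover fully on the deck at about y = -91. The marked handle, with its disc at (280,58) and tip at (272,120), is the -x valve. The plain one is at (377,90) and the fitting at (254,130). I'll lower the shut fingers on the +x side of the marked bar.

Emit:
apply_moves:
  series:
    - [-1, 0.36, 4.6, 0, 0]
    - [-1, 0.36, 4.5, 0, 0]
    - [-1, 0, 0, -4, 0]
    - [-1, 0, 0, -4, 0]
    - [-1, 0, 0, -4, 0]
    - [-1, 0, 0, -2, 0]
    - [-1, 0, 0, -2, 0]
    - [-1, 0, 0, -1.2, 0]
    - [-1, 0, 0, 0, 0]

```text
t: 13.6
ee_pos: [0.5616, -0.047, 0.0184]
tool_rot: [-3.141, 0.0, 1.428]
contact_force: [0.2, 0.2, 0.6]
width: -0.0
```

```bash
python3 - <<'E'
from h import *
s=env.state();print(s["contact_force"],s["ee_pos"])
im,d=viewer.get_image("wrist");cv2.imwrite("pics/w6.png",im)
E
```

```text
[0.19411767 0.15274535 0.58438482] [ 0.56161214 -0.04704553  0.01836322]
```

View pics/w6.png

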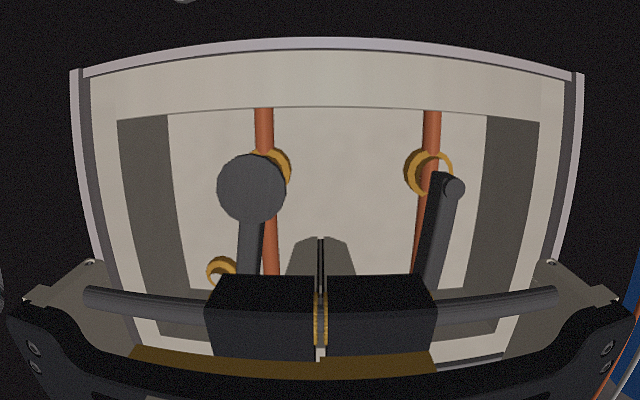

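The shut fingers sit at (320,240) between the two bars and touch nothing. The disc is at (251,188) and the plain bar on the right is clear. Now I'll follow the arc.

Emit:
apply_moves:
  series:
    - [-1, -1.38, 0.18, 0.2, 0]
    - [-1, -1.38, 0.18, 0, 0]
    - [-1, -0.89, 0.09, 0, 0]
    - [-1, -0.85, 0.26, 0, 0]
    - [-1, -0.79, 0.43, 0, 0]
    - [-1, -0.68, 0.57, 0, 0]
    - [-1, -0.56, 0.7, 0, 0]
    - [-1, -0.4, 0.78, 0, 0]
    - [-1, 0, 0, 0, 0]

```text
t: 14.78
ee_pos: [0.492, -0.0144, 0.0206]
tool_rot: [-3.141, -0.0, 1.429]
contact_force: [-0.2, -1.0, 0.6]
width: 0.002
```

Emit:
apply_moves:
  series:
    - [-1, -0.14, 0.44, 0, 0]
    - [-1, 0, 0.15, 0, 0]

```text
t: 15.02
ee_pos: [0.4909, -0.0091, 0.0206]
tool_rot: [-3.141, 0.0, 1.428]
contact_force: [0.6, -1.4, 0.1]
width: 0.002
```

Emit:
apply_moves:
  series:
    - [-1, 0.02, 0.15, 0, 0]
    - [-1, 0, 0, 0, 0]

```text
t: 15.28
ee_pos: [0.491, -0.0087, 0.0206]
tool_rot: [-3.141, 0.002, 1.428]
contact_force: [-2.6, -9.9, 1.8]
width: 0.003
```

Emit:
apply_moves:
  series:
    - [-1, 0.02, 0.15, 0, 0]
    - [-1, 0, 0, 0, 0]

```text
t: 15.52
ee_pos: [0.491, -0.0085, 0.0206]
tool_rot: [-3.141, 0.005, 1.427]
contact_force: [-5.2, -21.4, 3.5]
width: 0.005
```

The force climbed to 21 N with no travel, so the handle is on its stop. I'll retreat and check.

Emit:
apply_moves:
  series:
    - [-1, -0.06, -0.4, 0, 0]
    - [-1, 0.1, -1.0, 0, 0]
    - [-1, 0, 0, 3, 0]
    - [-1, 0, 0, 5, 0]
    - [-1, 0, 0, 5, 0]
    - [-1, 1.5, -4, 4.5, 0]
    - [-1, 2, -5, 0, 0]
    - [-1, 0, 0, 0, 0]

```text
t: 16.52
ee_pos: [0.5274, -0.113, 0.1955]
tool_rot: [-3.141, 0.0, 1.425]
contact_force: [-0.6, 0.4, -0.6]
width: 0.006
```

```bash
python3 - <<'E'
from h import *
s=env.state();print(s["contact_force"],s["ee_pos"])
im,d=viewer.get_image("wrist");cv2.imwrite("pics/w7.png",im)
yaw=-.1414;C=np.array([.558,-.1135]);B=np.array([[np.cos(yaw),np.sin(yaw)],[-np.sin(yaw),np.cos(yaw)]])
for n,z in(("marked_pivot",.057),("marked_tip",.057),("plain_tip",.057),("fitting",.01),("cover",.07)):
    for c in("wrist",):
        for r in finder.spot_point(n,c)[:1]:
            W=wray(r["point"],z,s)[0]
            print(n,c,r["point"],r["confidence"],W.round(4),"box",(B@(W[:2]-C)*1000).round(1))
E
```

```text
[-0.63243898  0.39706361 -0.61742375] [ 0.52741792 -0.11295213  0.19546542]
marked_pivot wrist [308.3, 79.8] 0.79 [ 0.5312 -0.0006  0.057 ] box [-42.4 108. ]
marked_tip wrist [248.0, 81.7] 0.75 [0.4681 0.0089 0.057 ] box [-106.2  108.6]
plain_tip wrist [406.6, 138.0] 0.65 [ 0.6271 -0.0754  0.057 ] box [63.  47.5]
fitting wrist [281.8, 146.0] 0.57 [ 0.4861 -0.0704  0.01  ] box [-77.3  32.6]
cover wrist [348.3, 256.8] 0.73 [ 0.5468 -0.1988  0.07  ] box [  0.9 -86.1]
```

View pics/w7.png

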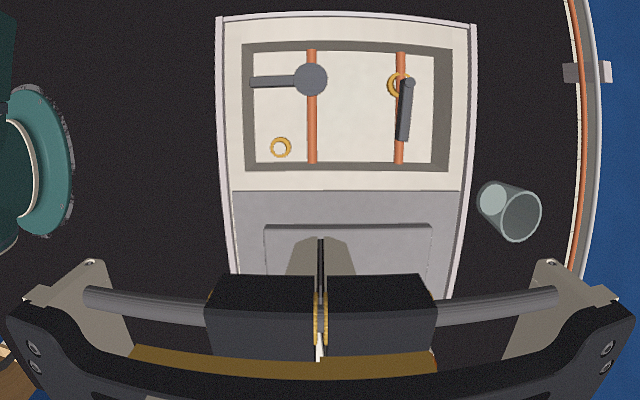

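The marked handle lies straight along -x, from (310,80) to (250,82). The plain handle and fitting are unchanged. I'll check the cover's edge once more and then hand in.

```bash
python3 - <<'E'
from h import *
s=env.state()
yaw=-.1414;C=np.array([.558,-.1135]);B=np.array([[np.cos(yaw),np.sin(yaw)],[-np.sin(yaw),np.cos(yaw)]])
for uv,z in(([340,191],.076),([340,172],.07)):print((B@(wray(uv,z,s)[0,:2]-C)*1000).round(1))
im,d=viewer.get_image("top");P=depth_pts("top",d)
h=(d>0)&(P[...,2]>.086)&(P[...,2]<.102)&(np.hypot(P[...,0]-.546,P[...,1]+.203)<.1)
r=cv2.minAreaRect(P[h][:,:2].astype('f4'));print(r,(B@(np.array(r[0])-C)*1000).round(1))
print(env.hand_in())
E
```

```text
[-11.5  -3.3]
[-11.4  15.5]
((0.46735692024230957, -0.17779164016246796), (0.043800823390483856, 0.018608979880809784), 77.0531234741211) [-80.7 -76.4]
the job is handed in; nothing more can be done
None
```

The grey cover is pushed off the well to its stop on the deck, and the marked handle is shut against its stop. I handed the job in at about 16.6 s on the robot's clock, with the robot clear of everything.

- **Cover:** The push force rose to about 29 N with no further travel. Afterwards its +y edge measured at y ≈ -3 mm in the box frame, against -5 mm expected. The network put its origin between -84 and -91 mm across the cameras, against -90 mm at the stop.
- **Marked handle:** This was the valve at x = -40. The force rose to 21 N at the stop, and from its tip and pivot I measured it within about 1° of straight along the box's -x.
- **Other things:** The plain handle and the fitting stayed within about 3 mm of their earlier readings, and nothing else was touched.

Two problems came up:

- **First pushes missed:** The first two pushes passed above the cover's hump without touching it. The real fingertips end about 22 mm short of the stated TCP; I corrected for that afterwards.
- **Last check failed:** The last top-camera depth check of the hump gave no usable result, because only a sliver of it was picked up and the arm was probably in the way.

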